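Show a suspect battery pack's contacts to the bench microscope

TASK

The cordless-tool battery marked with yellow tape is suspected of burnt contacts: pull it up out of its bay in the charger, where spring detents hold it, and present the row of brass contacts on its stem to the bench microscope so a colleague can look at them on the display. Hold it still with the stem pointing downwards, the contacts facing the lens squarely, centred on the lens axis and about 70 mm in front of the lens face, and finish like that: the program ends while the gripper is still holding the battery there. Leave the other battery in its bay, do not shift the microscope or its tilt, and leave the jar, screwdriver and felt wheel where they are.

Things in the scene. Friction and masses are not known exactly. Their poses are not given: they have to be found in the camera images.
- taped_pack: Battery to show, 80 mm tall, 0.2 kg, head up in either bay. Green head 50 (x) x 40 (y) x 35 mm, black ribbed grip patches on its y sides, yellow tape over top and x sides. Below it a black stem 34 x 28 x 45 mm, hidden in the bay. Origin: centre of stem's lower end; z up to the head (z 45 to 80); x to the contact side. Seated: origin 7 mm above bench, head resting on charger, axes as charger's.
- contacts (a point): Centre of the brass contact row on the taped battery: on the stem's +x face, 17 mm from the battery's axis and 14 mm above the stem's end. Four brass strips in a white field 26 mm wide and 24 mm tall; hidden in the well while seated. Axes as the battery's.
- stem_back (a point): The point across from the contacts, on the stem's -x face, 17 mm from the axis and 14 mm above the stem's end.
- good_pack: The other battery, the same shape without tape (black patch on its top), in the other bay; it stays there. Origin and axes as for the taped one.
- charger: Black twin charger screwed to the bench, 100 (x) x 214 (y) x 52 mm. Origin: centre of underside; z up; -x is its front (green stripe, lights), towards the robot. Bays at y = +50 and -50: wells 38 x 32, 47 deep. Seated contacts face +x. Sprung balls click into the stem's side notches; a straight upward pull of about 10 to 16 N frees a battery within about 5 mm; it is clear after 45 mm.
- stand: Microscope stand, fixed: dark base plate (x 75 to 195, y -45 to 105, 14 mm thick), steel post 14 mm wide, 334 mm high at x 115, y 55, side rod carrying the microscope. Origin: bench point 115 mm in front of the tilt axis, below the optical axis; +x level towards the microscope, z up. Tilt axis at x 115, 260 mm above the bench.
- scope (a joint): Downward tilt of the microscope about its side rod, in rad: 0 is level, positive points the lens down (starts between 0.25 and 0.6). Stiff; must not be changed.
- lens (a point): Centre of the microscope's lens face, the white front end of a black tube 33 mm thick and 115 mm long, 55 mm in front of the tilt axis. Axes turn with the tube: x points from the lens back into the tube along the optical axis, y is level, z is up across the tube. The lens looks along -x.
- focus (a point): The viewing point on the optical axis, 70 mm in front of the lens face, 125 mm in front of the tilt axis, in free air. Axes as for the lens. Contacts shown squarely, stem down, have the battery's x, y and z axes along these.
- glue_jar: White jar with a red cap, 56 mm wide, 75 mm tall, origin centre of its underside. Leave it alone.
- screwdriver: Red-handled screwdriver 160 mm long lying on the bench between charger and microscope. Leave it alone.
- felt_wheel: Beige felt polishing wheel lying flat, 68 mm wide, 18 mm thick, origin centre of its underside. Leave it alone.
Not all that is in view belongs to the job. Leave any turquoise look-alike of the charger alone.

How it is judged (in metres and radians):
On the way:
1. the taped battery is pulled up clear of its bay by the gripper (z of taped_pack in the frame of charger above 0.056 m and contact force between the fingers and taped_pack above 1 N), for 0.1 s.
At the end, for the whole second after the job is handed in: Gripper alone holds the taped battery still in the air, stem down, contacts within 15 mm of the point 70 mm before the lens, facing it within 15 degrees; other battery still seated (6 mm), viewing point not shifted 8 mm, jar, screwdriver and felt wheel within 30 mm of their places (distance between contacts and focus below 0.015 m and angle between the x axis of taped_pack and the x axis of focus, either way round below 0.26 rad and angle between the y axis of taped_pack and the y axis of focus, either way round below 0.26 rad and distance between stem_back and lens above 0.08 m and angle between taped_pack's own z axis and vertical below 1 rad and height (world z) of taped_pack above 0.12 m and contact force between the fingers and taped_pack above 1 N and contact force between taped_pack and stand below 0.2 N and contact force between taped_pack and charger below 0.2 N and linear speed of taped_pack below 0.02 m/s and angular speed of taped_pack below 0.15 rad/s and distance of good_pack from where it was at the start of the episode below 0.006 m and distance of focus from where it was at the start of the episode below 0.008 m and distance of each of glue_jar, screwdriver, felt_wheel from where it was at the start of the episode below 0.03 m); the arm keeps its last pose, push and grip.
It fails at once if the other battery is pulled out of its seat (distance of good_pack from where it was at the start of the episode above 0.006 m).
It fails at once if the microscope is knocked out of its setting (distance of focus from where it was at the start of the episode above 0.008 m).
It fails at once if jar, screwdriver or felt wheel is shoved aside (distance of any of glue_jar, screwdriver, felt_wheel from where it was at the start of the episode above 0.03 m).
It also fails if it takes over 42 s, if anything falls off the work surface, if the arm or the gripper's body presses on something with over 40 N, if the wrist force passes 120 N, or if a joint passes its speed limit or range.

ROBOT

A 6-joint arm with a two-finger parallel gripper is mounted at the origin on the work surface. World frame = base frame: x ahead of the robot, y to its left, z up, the work surface at z = 0. Lengths are in mm, angles in rad, forces in N, time in s.
With the tool pointing down it reaches from about 375 to 975 mm from the base axis. Payload 3.8 kg.
Tool frame: the origin (TCP) lies on the centre line of the jaws, within the pads' length; the fingertips stand 25 mm ahead of it and the grasp point (between the pads) lies 6 mm ahead of it; z points along the fingers, y is the line along which they close (so a half turn about z gives the same grasp; the last joint's range is limited). The gripper opens to 88 mm and grips with 3 to 60 N. Pads are 18 mm wide; open, the fingers measure 123 mm over their backs; the gripper's body (75 mm by 187 mm) begins 45 mm behind the grasp point.
Start: joints at [-1.236, 0.264, 1.604, -0, 1.274, -0.037], TCP at [245.217, -628.877, 263.706] pointing down, gripper open.
Joint ranges: [-2.63, 2.63], [-0.94, 2.18], [0.31, 2.57], [-1.31, 4.45], [0, 2.66], [-2.55, 2.55]. Speed limits (rad/s): [2.57, 2.57, 3.14, 3.14, 3.14, 3.14].

INTERFACE

Orientations are given as a unit quaternion [x, y, z, w].
In Python, from workcell import observe, camera, finish_job gives the robot as it stands. The module is installed in compiled form; this text tells all that it offers.
- The arm moves only by the shell command python3 -m crank 'ROWS' [FORCE]. ROWS is JSON, a list of rows, each a list of 7 numbers: the shift along the tool's x, y, z normalised to -1 to 1, where 1 is 40 cm, then the turn, a rotation vector about the tool's x, y, z normalised to -1 to 1, where 1 is 120 degrees, then the opening, from -1 (shut) to 1 (fully open). In form: [[tx, ty, tz, ax, ay, az, claw], ...]. A call has exactly 5 rows; each row is the pose to reach, as a shift and turn from the pose commanded when the call began, along the tool's axes at that moment; what a row does not reach only later rows make up. A row lasts 1/12 s, in which the tool goes at most 41.7 mm and 7.16 degrees, less where a joint would pass 70% of its speed; a pose out of reach is approached as far as the arm can. A call with a number of a shift or a turn outside -1 to 1 is refused whole. A call with a gripper value outside its range is refused whole. The fingers move at their own pace and stop on an object; FORCE is the grip in N (left out, the last holds). Time passes only in rows, so rows that repeat a pose let the fingers close, or fill a call up. It gives the time, the measured TCP pose, the force, the opening and the grip force at its end, in the units of the state.
- observe(): the state, without advancing time (a new reading comes with each control period).
- camera(name): name is "side" or "top"; returns a dict with "pixels" (480x640x3 uint8, red, green, blue), "camera_matrix" (3x3 intrinsics, pixels), "R" (3x3) and "t" (3): a world point X has camera coordinates R X + t. Camera axes: x right, y down, z forward; pixel columns grow to the right and rows downward; lengths in mm; the calibration is good to about 2 mm. A picture is of the moment at which its call begins. There is no depth.
- finish_job(): hands the job in; it is judged then, once.
The state is a dict: "clock": time; "joint_positions": joint angles; "qd": joint speeds; "tau": joint torques, N m; "ee_pos": TCP position; "eef_rot": TCP orientation; "ft_force": force on the tool from outside, world axes, zero at the start; "ft_torque": the same for the moment, N m; "finger_gap": finger opening in mm; "grasp_force": force on a finger pad.
Only numpy, scipy, OpenCV 4.12 (cv2) and the standard library are available. Lean on these libraries where they do the work, as an engineer would, in place of code of your own. Each camera call takes 0.05 s, during which the arm holds its last target. There are 200 camera calls.

## Working session

There is one attempt and no reset: what is moved stays moved. The work goes in short steps, Python scripts to look and compute and a shell command to move; the robot and the scene stay as the last step left them, time stands still between calls to the robot, and variables do not carry over. Pictures are saved under pics/ and viewed, at most 10 in all, crops included, and the job is handed in when it is done.

```bash
mkdir -p pics
python3 - <<'E'
from workcell import observe,camera
import cv2,json,pickle
s=observe();print(s['clock'],s['ee_pos'],s['eef_rot'],s['finger_gap'])
for n in('side','top'):
    c=camera(n);pickle.dump(c,open(n+'.pkl','wb'));cv2.imwrite(f'pics/{n}0.png',c['pixels'][:,:,::-1]);print(c['camera_matrix'],c['R'],c['t'])
E
```

```text
0.0 [ 244.9880343  -628.28064972  262.38664027] [ 9.82772779e-01  1.84814563e-01 -1.83502637e-04 -1.09966880e-03] 87.93158847842243
[[533.08252748   0.         326.13869727]
 [  0.         533.08252748 239.71695446]
 [  0.           0.           1.        ]] [[-0.64504168 -0.76390083  0.01941011]
 [-0.5298013   0.42877358 -0.73175392]
 [ 0.55066489 -0.48229528 -0.68129248]] [ 379.30796897  404.1617158  1252.70913042]
[[595.48336882   0.         325.03018735]
 [  0.         595.48336882 239.47536279]
 [  0.           0.           1.        ]] [[ 0.02896443 -0.99950244  0.01248704]
 [-0.9903393  -0.03038916 -0.13529439]
 [ 0.13560654 -0.00844768 -0.99072675]] [ -11.35502504  565.63287046 1499.72893651]
```

View pics/side0.png

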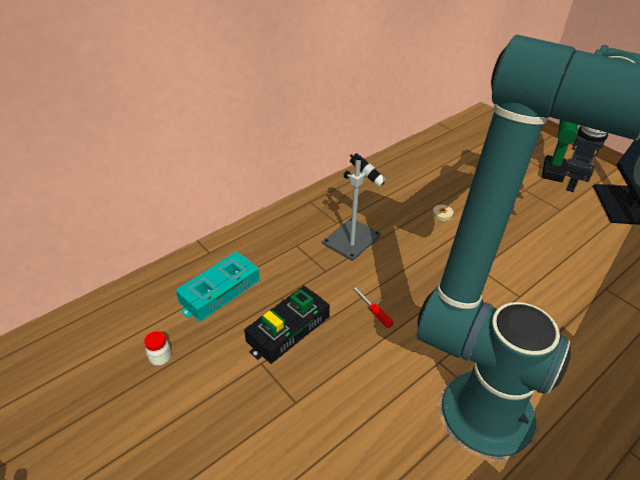

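View pics/top0.png

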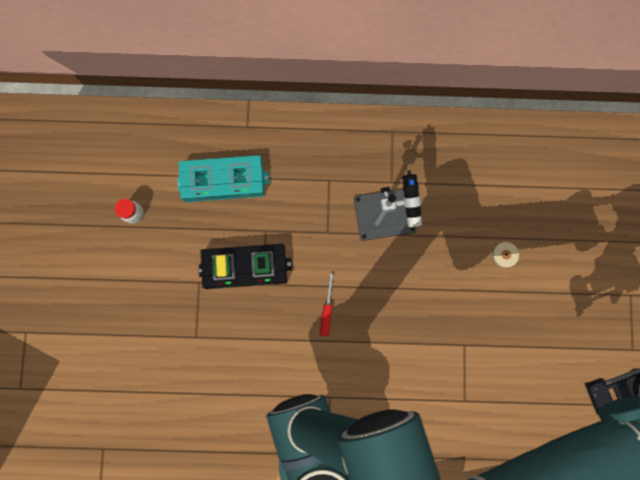

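The side view shows the charger around (287,325), with the taped battery at (272,322) in the +y bay, and the scope at (365,170). In the top view the charger is at (245,267), the taped head at (222,267), and the scope tube runs (410,175) to (414,225). I'll zoom in on both.

Run:
```python
import pickle,cv2,numpy as np
def crop(n,u,v):
    p=pickle.load(open(n+'.pkl','rb'))['pixels'][v:v+75,u:u+100,::-1]
    i=cv2.resize(p,(400,300),interpolation=cv2.INTER_CUBIC)
    for k in range(0,100,10): cv2.putText(i,str(u+k),(k*4,8),0,.3,(255,255,255));cv2.line(i,(k*4,10),(k*4,14),(255,255,255))
    for k in range(10,75,10): cv2.putText(i,str(v+k),(0,k*4+3),0,.3,(255,255,255))
    return i
m=np.vstack([np.hstack([crop('top',195,235),crop('side',238,285)]),np.hstack([crop('top',345,168),crop('side',318,145)])])
cv2.imwrite('pics/m.png',m)
```

```text
(no output)
```

View pics/m.png

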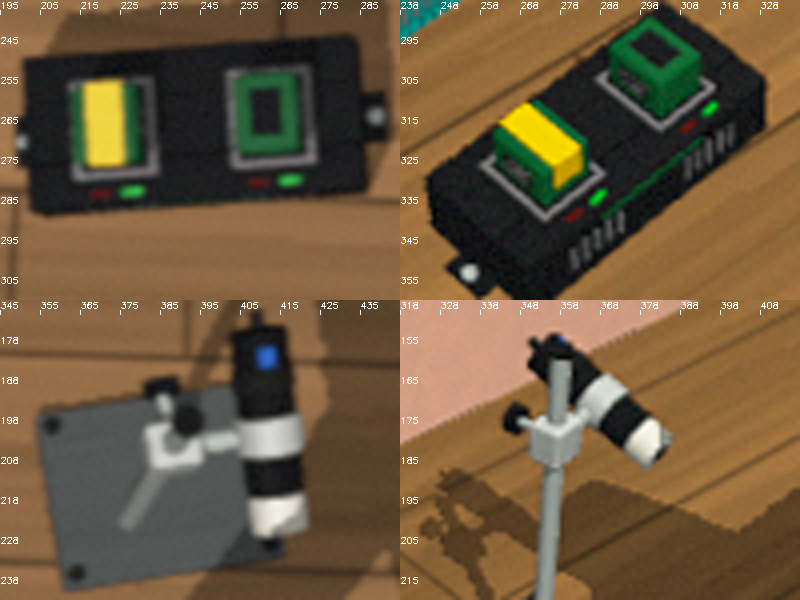

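```bash
cat > h.py <<'E'
import pickle,cv2,numpy as np
from scipy.optimize import least_squares
C={n:pickle.load(open(n+'.pkl','rb')) for n in('top','side')}
O={('top',0):(195,235,0,0),('side',0):(238,285,400,0),('top',1):(345,168,0,300),('side',1):(318,145,400,300)}
def proj(n,X):
    c=C[n];P=(c['R']@np.atleast_2d(X).T).T+c['t'];q=P@c['camera_matrix'].T;return q[:,:2]/q[:,2:]
def px(n,k,m): # mosaic->pixel
    a=O[n,k];return np.array([a[0]+(m[0]-a[2]+.5)/4-.5,a[1]+(m[1]-a[3]+.5)/4-.5])
def mo(n,k,p):
    a=O[n,k];return ((np.array(p)-[a[0],a[1]]+.5)*4-.5+[a[2],a[3]])
def rz(y):return np.array([[np.cos(y),-np.sin(y),0],[np.sin(y),np.cos(y),0],[0,0,1]])
def ch(p,L):return np.atleast_2d(L)@rz(p[2]).T+[p[0],p[1],0]
def tube(t,s,y=0,z=0): # stand-frame point: s along optical axis from tilt axis (+ back)
    return np.array([115+s*np.cos(t)-z*np.sin(t),y,260+s*np.sin(t)+z*np.cos(t)])
E
cat > fit.py <<'E'
from h import *
A=[('top',(22,60),(50,107,52)),('top',(356,37),(50,-107,52)),('top',(367,190),(-50,-107,52)),('top',(32,213),(-50,107,52)),
('side',(568,147),(-25,50,87)),('side',(514,112),(25,50,87)),('side',(650,72),(-25,-30,87)) if 0 else ('side',(765,78),(-50,-107,52)),('side',(427,180),(50,107,52)),
('top',(107,168),(-25,50,87)),('top',(104,79),(25,50,87)),('top',(266,112),(0,-50,87))]
f=lambda p:np.concatenate([proj(n,ch(p,L))[0]-px(n,0,m) for n,m,L in A])
r=least_squares(f,[700,100,0],loss='soft_l1',x_scale=[100,100,.1]);pc=r.x;print(pc,np.round(f(pc).reshape(-1,2),1).tolist())
B=[('top',(38,412),(195,105,14)),('top',(285,553),(75,-45,14)),('top',(65,590),(75,105,14)),('side',(561,362),(115,55,334))]
def g(p):
    e=[proj(n,ch(p,L))[0]-px(n,1,m) for n,m,L in B]
    for n,m,s in[('side',(656,449),-55),('side',(547,357),60),('top',(279,533),-55),('top',(259,328),60)]:
        e.append(proj(n,ch(p,tube(p[3],s)))[0]-px(n,1,m))
    return np.concatenate(e)
r=least_squares(g,[750,-200,.15,.4],loss='soft_l1',x_scale=[100,100,.1,.1]);ps=r.x;print(ps,np.round(g(ps).reshape(-1,2),1).tolist())
np.savez('fit.npz',pc=pc,ps=ps)
m=cv2.imread('pics/m.png')
def box(a,b):return [(x,y,z) for x in a[:2] for y in a[2:4] for z in b]
def dr(n,k,P,Q,col):
    a,b=[tuple(np.int32(np.round(mo(n,k,proj(n,X)[0])))) for X in(P,Q)];cv2.line(m,a,b,col,1)
def cube(n,k,p,x0,x1,y0,y1,z0,z1,col):
    V=ch(p,[(x,y,z) for x in(x0,x1) for y in(y0,y1) for z in(z0,z1)])
    for i in range(8):
        for j in(1,2,4):
            if not i&j: dr(n,k,V[i],V[i|j],col)
for n in('top','side'):
    cube(n,0,pc,-50,50,-107,107,0,52,(255,255,0))
    for y in(50,-50):cube(n,0,pc,-25,25,y-20,y+20,52,87,(255,0,255))
    cube(n,1,ps,75,195,-45,105,0,14,(255,255,0));cube(n,1,ps,108,122,48,62,14,334,(0,0,255))
    for s in(-55,60):
        th=np.linspace(0,2*np.pi,25);R=16.5
        V=ch(ps,[tube(ps[3],s,R*np.cos(a),R*np.sin(a)) for a in th])
        for i in range(24):dr(n,1,V[i],V[i+1],(255,0,255))
    dr(n,1,ch(ps,tube(ps[3],-125))[0],ch(ps,tube(ps[3],60))[0],(0,255,0))
cv2.imwrite('pics/ov.png',m)
E
python3 fit.py
```

```text
[4.90688185e+02 2.12378223e+02 1.04147850e-01] [[-0.4, -0.5], [0.0, -0.9], [-0.2, -0.1], [-1.0, 0.5], [0.4, 2.1], [0.5, -0.2], [1.7, -0.6], [-0.5, -1.4], [0.1, -0.9], [-0.2, 1.3], [0.1, 0.1]]
[ 5.13518979e+02 -2.02416594e+02  1.62483070e-01  2.70769283e-01] [[-0.5, -0.1], [0.5, 1.7], [-0.8, -0.1], [0.4, -3.8], [1.7, -0.0], [-1.4, -1.3], [0.1, -0.2], [-0.3, -0.0]]
```

View pics/ov.png

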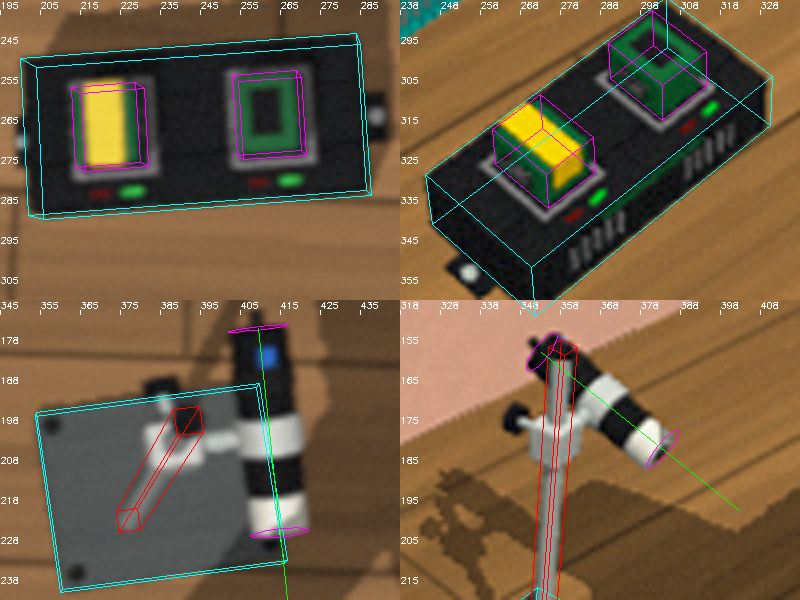

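The charger fit is good to a few mm. The scope fit is worse: the post top has a black cap, so that point misled it. I'll refit with cleaner points from a larger crop.

Run:
```python
from h import *
def crop(n,u,v,w,h,s):
    i=cv2.resize(C[n]['pixels'][v:v+h,u:u+w,::-1],(w*s,h*s),interpolation=cv2.INTER_CUBIC)
    i=cv2.convertScaleAbs(i,alpha=1.3,beta=25)
    for k in range(0,w,5): cv2.line(i,(k*s,0),(k*s,h*s),(255,255,255) if k%10==0 else (200,200,0),1) if k%10==0 else 0; (k%10==0) and cv2.putText(i,str(u+k),(k*s,9),0,.33,(0,255,255))
    for k in range(0,h,10): cv2.line(i,(0,k*s),(w*s,k*s),(255,255,255),1);cv2.putText(i,str(v+k),(0,k*s+9),0,.33,(0,255,255))
    return i
a=crop('side',318,148,70,50,6);b=crop('side',318,210,70,50,6);c=crop('top',385,165,60,100,6)[:600,:360]
cv2.imwrite('pics/z.png',np.hstack([np.vstack([a,b]),c]))
```

```text
(no output)
```

View pics/z.png

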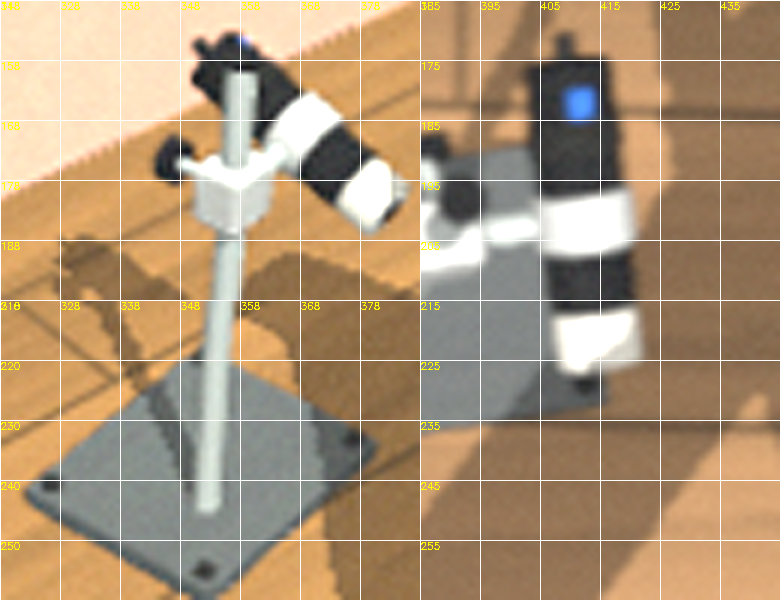

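```bash
cat > fit2.py <<'E'
from h import *
P=[('top',(416.2,232.2),(75,-45,14)),('top',(354.1,270.6-0),None)]
z=lambda n,u,v:np.array([u-.42,v-.42])
B=[('top',z('',416.2,232.2),(75,-45,14)),('top',px('top',1,(38,412)),(195,105,14)),('top',px('top',1,(65,588)),(75,105,14)),
('side',z('',322.2,241.7),(195,105,14)),('side',z('',380.5,234.2),(75,-45,14)),('side',z('',353,259.7),(75,105,14)),('side',z('',352,218.3),(195,-45,14))]
T=[('side',(383,182.7),-55),('side',(369.2,169.3),0),('side',(354.8,157.5),60),('top',(415,226.2),-55),('top',(413,202.2),0),('top',(409.5,175.3),60)]
def g(p,H=260):
    b={'top':p[4:6],'side':p[6:8]};e=[]
    for n,m,L in B:e.append(proj(n,ch(p,L))[0]+b[n]-m)
    for n,m,s in T:e.append(proj(n,ch(p,tube(p[3],s)+[0,0,p[8]]))[0]+b[n]-z(n,*m))
    return np.concatenate(e+[p[4:8]/1.0,[p[8]/FS]])
for FS in(.1,30):
    r=least_squares(g,[510,-200,.15,.4,0,0,0,0,0],loss='soft_l1',x_scale=[100,100,.1,.1,1,1,1,1,10]);p=r.x
    cov=np.linalg.inv(r.jac.T@r.jac)
    print(np.round(p,3),np.round(np.sqrt(np.diag(cov))[:4],3));print(np.round(g(p)[:26].reshape(-1,2),1).tolist())
    print('focus',ch(p,tube(p[3],-125)),'posttop side',proj('side',ch(p,(115,55,334)))[0]+p[6:8])
    if FS==.1:np.save('ps.npy',p)
E
python3 fit2.py
```

```text
[ 5.13109e+02 -2.03473e+02  1.71000e-01  3.35000e-01  2.18000e-01
 -3.03000e-01 -1.65000e-01  5.16000e-01  5.00000e-03] [2.38  2.656 0.012 0.056]
[[0.9, 0.5], [-0.4, 0.2], [-0.4, 0.6], [0.1, -0.7], [1.5, -0.5], [-0.2, -0.7], [0.0, -0.9], [0.4, 0.9], [-0.2, 1.8], [-1.2, 0.2], [-0.0, -0.4], [-0.5, -0.4], [0.3, -0.2]]
focus [[ 510.11358801 -203.99074177  218.86998192]] posttop side [358.39864787 157.04460398]
[ 5.12307e+02 -2.02457e+02  1.68000e-01  3.24000e-01  3.15000e-01
 -3.57000e-01 -2.02000e-01  7.46000e-01  4.13100e+00] [2.514 2.822 0.013 0.051]
[[0.8, 0.8], [-0.5, 0.3], [-0.6, 0.7], [-0.0, -0.3], [1.4, -0.0], [-0.4, -0.3], [0.1, -0.5], [0.6, 0.1], [-0.1, 1.1], [-1.2, -0.4], [0.1, -0.3], [-0.4, -0.5], [0.4, -0.4]]
focus [[ 508.86403233 -203.04122249  220.19209758]] posttop side [358.31651064 157.46172326]
```

```bash
cat > sil.py <<'E'
from h import *
from scipy.optimize import minimize
p=np.load('ps.npy')
def cov(n,p,t,b,w,s0,s1):
    u0,v0,u1,v1=w;K=16
    V=[tube(t,s,16.5*np.cos(a),16.5*np.sin(a)) for s in(s0,s1) for a in np.linspace(0,6.2832,40)]
    q=(proj(n,ch(p,V))+b-[u0-.5,v0-.5])*K-.5
    im=np.zeros(((v1-v0)*K,(u1-u0)*K),np.uint8);cv2.fillConvexPoly(im,cv2.convexHull(np.int32(np.round(q))),255)
    return cv2.resize(im,(u1-u0,v1-v0),interpolation=cv2.INTER_AREA)/255.
def mask(n,w):
    u0,v0,u1,v1=w;hsv=cv2.cvtColor(C[n]['pixels'],cv2.COLOR_RGB2HSV)[v0:v1,u0:u1].astype(float)
    rgb=C[n]['pixels'][v0:v1,u0:u1].astype(float);r=(rgb[...,0]-rgb[...,2])/ (rgb.sum(2)/3+10)
    return np.clip((.55-r)/.35,0,1)
S=('side',(372,160,392,192),-55,15);T=('top',(404,210,424,232),-55,5)
n,w,a,b=S;M=mask(n,w);print((M*9).round().astype(int)[::1].tolist().__str__().replace('], [','\n'))
for t in np.arange(.2,.65,.05):
    f=lambda d:((cov(n,p,t,np.array(d),w,a,b)-M)**2).sum()
    r=minimize(f,[0,.3],method='Nelder-Mead',options=dict(initial_simplex=[[0,0],[2,0],[0,2]]))
    print(round(t,2),r.x.round(2),round(r.fun,2))
E
python3 sil.py
```

```text
[[0, 0, 0, 0, 0, 0, 0, 0, 0, 0, 0, 0, 0, 0, 0, 0, 0, 0, 0, 0
0, 0, 0, 0, 0, 0, 0, 0, 0, 0, 0, 0, 0, 0, 0, 0, 0, 0, 0, 0
0, 0, 0, 0, 0, 0, 0, 0, 0, 0, 0, 0, 0, 0, 0, 0, 0, 0, 0, 0
0, 0, 0, 0, 0, 0, 0, 0, 0, 0, 0, 0, 0, 0, 0, 0, 0, 0, 0, 0
0, 0, 0, 0, 0, 0, 0, 0, 0, 0, 0, 0, 0, 0, 0, 0, 0, 0, 0, 0
9, 0, 0, 0, 0, 0, 0, 0, 0, 0, 0, 0, 0, 0, 0, 0, 0, 0, 0, 0
9, 9, 0, 0, 0, 0, 0, 0, 0, 0, 0, 0, 0, 0, 0, 0, 0, 0, 0, 0
9, 9, 9, 0, 0, 0, 0, 0, 0, 0, 0, 0, 0, 0, 0, 0, 0, 0, 0, 0
9, 9, 9, 3, 0, 0, 0, 0, 0, 0, 0, 0, 0, 0, 0, 0, 0, 0, 0, 0
9, 9, 9, 4, 0, 0, 0, 0, 0, 0, 0, 0, 0, 0, 0, 0, 0, 0, 0, 0
9, 9, 9, 9, 0, 0, 0, 0, 0, 0, 0, 0, 0, 0, 0, 0, 0, 0, 0, 0
9, 9, 9, 9, 9, 3, 0, 0, 0, 0, 0, 0, 0, 0, 0, 0, 0, 0, 0, 0
9, 9, 9, 9, 9, 9, 3, 0, 0, 0, 0, 0, 0, 0, 0, 0, 0, 0, 0, 0
9, 9, 9, 9, 9, 9, 9, 8, 0, 0, 0, 0, 0, 0, 0, 0, 0, 0, 0, 0
9, 9, 9, 9, 9, 9, 9, 9, 9, 4, 0, 0, 0, 0, 0, 0, 0, 0, 0, 0
9, 9, 9, 9, 9, 9, 9, 9, 9, 9, 7, 0, 0, 0, 0, 0, 0, 0, 0, 0
9, 9, 9, 9, 9, 9, 9, 9, 9, 9, 9, 4, 0, 0, 0, 0, 0, 0, 0, 0
9, 9, 9, 9, 9, 9, 9, 9, 9, 9, 9, 9, 8, 0, 0, 0, 0, 0, 0, 0
9, 9, 9, 9, 9, 9, 9, 9, 9, 9, 9, 9, 
[... 309 characters left out ...]
 0, 0, 0
0, 0, 0, 2, 9, 9, 9, 9, 9, 9, 0, 0, 0, 0, 0, 0, 0, 0, 0, 0
0, 0, 0, 0, 0, 9, 9, 9, 9, 9, 0, 0, 0, 0, 0, 0, 0, 0, 0, 0
0, 0, 0, 0, 0, 0, 9, 9, 9, 0, 0, 0, 0, 0, 0, 0, 0, 0, 0, 0
0, 0, 0, 0, 0, 0, 0, 2, 0, 0, 0, 0, 0, 0, 0, 0, 0, 0, 0, 0
0, 0, 0, 0, 0, 0, 0, 0, 0, 0, 0, 0, 0, 0, 0, 0, 0, 0, 0, 0
0, 0, 0, 0, 0, 0, 0, 0, 0, 0, 0, 0, 0, 0, 0, 0, 0, 0, 0, 0
0, 0, 0, 0, 0, 0, 0, 0, 0, 0, 0, 0, 0, 0, 0, 0, 0, 0, 0, 0
0, 0, 0, 0, 0, 0, 0, 0, 0, 0, 0, 0, 0, 0, 0, 0, 0, 0, 0, 0]]
0.2 [-2.09  0.8 ] 14.72
0.25 [-1.73  0.35] 13.0
0.3 [-1.48 -0.01] 11.69
0.35 [-0.98 -0.43] 10.81
0.4 [-0.74 -0.78] 10.43
0.45 [-0.41 -1.08] 12.08
0.5 [-0.21 -1.07] 14.9
0.55 [ 0.08 -1.19] 20.06
0.6 [ 0.25 -1.42] 25.72
```

```bash
cat > go.py <<'E'
# usage: go.py x y z yaw tilt : remaining move in tool axes, normalised units (TCP target)
import sys,numpy as np
from scipy.spatial.transform import Rotation as R
from workcell import observe
x,y,z,yaw,t=map(float,sys.argv[1:6]);s=observe();Rc=R.from_quat(s['eef_rot'])
bx=np.array([np.cos(t)*np.cos(yaw),np.cos(t)*np.sin(yaw),np.sin(t)]);tz=np.array([np.sin(t)*np.cos(yaw),np.sin(t)*np.sin(yaw),-np.cos(t)])
Rt=R.from_matrix(np.c_[bx,np.cross(tz,bx),tz])
print(s['clock'],s['ee_pos'].round(1),'f',s['ft_force'].round(1),s['finger_gap'],s['grasp_force'],'q',s['joint_positions'].round(2))
print((Rc.inv().apply(np.array([x,y,z])-s['ee_pos'])/400).round(4),((Rc.inv()*Rt).as_rotvec(degrees=True)/120).round(4))
E
python3 go.py 485.5 263.5 180 .104 0
```

```text
0.1 [ 245.  -628.3  262.5] f [-0.5 -0.3  0.9] 88.14912785538479 0.0 q [-1.24  0.26  1.61  0.    1.27 -0.04]
[ 1.3701 -1.8584  0.2101] [-9.000e-04  1.000e-04  1.279e-01]
```

```bash
python3 -m crank '[[0.06,-0.08,0,0,0,0.03,1],[0.12,-0.16,0,0,0,0.06,1],[0.18,-0.24,0,0,0,0.09,1],[0.24,-0.32,0,0,0,0.12,1],[0.3,-0.4,0,0,0,0.128,1]]' 30; python3 go.py 485.5 263.5 180 .104 0
```

```text
clock: 0.52
ee_pos: [298.8, -434.2, 262.9]
eef_rot: [0.999, 0.05, -0.0, -0.001]
ft_force: [1.2, 0.0, -0.9]
finger_gap: 87.7
grasp_force: 0.0
0.5167 [ 298.8 -434.2  262.9] f [ 1.2  0.  -0.9] 87.72930326204761 0.0 q [-1.02 -0.02  1.92  0.    1.24  0.46]
[ 0.639  -1.6886  0.209 ] [-0.0006  0.0002 -0.0018]
```

```bash
python3 -m crank '[[0.035,-0.093,0,0,0,0,1],[0.07,-0.186,0,0,0,0,1],[0.105,-0.279,0,0,0,0,1],[0.14,-0.372,0,0,0,0,1],[0.175,-0.465,0,0,0,0,1]]'; python3 -m crank '[[0.035,-0.093,0,0,0,0,1],[0.07,-0.186,0,0,0,0,1],[0.105,-0.279,0,0,0,0,1],[0.14,-0.372,0,0,0,0,1],[0.175,-0.465,0,0,0,0,1]]';python3 -m crank '[[0.035,-0.093,0,0,0,0,1],[0.07,-0.186,0,0,0,0,1],[0.105,-0.279,0,0,0,0,1],[0.14,-0.372,0,0,0,0,1],[0.175,-0.465,0,0,0,0,1]]'; python3 go.py 485.5 263.5 180 .104 0
```

```text
clock: 0.93
ee_pos: [348.9, -242.0, 263.3]
eef_rot: [0.999, 0.052, -0.0, -0.0]
ft_force: [1.8, -0.0, 0.5]
finger_gap: 88.0
grasp_force: 0.0
clock: 1.35
ee_pos: [399.3, -49.8, 263.6]
eef_rot: [0.999, 0.052, 0.0, 0.0]
ft_force: [0.5, -0.0, 0.2]
finger_gap: 88.1
grasp_force: 0.0
clock: 1.77
ee_pos: [449.7, 142.6, 263.5]
eef_rot: [0.999, 0.052, -0.0, 0.0]
ft_force: [0.8, -1.0, -0.4]
finger_gap: 88.1
grasp_force: 0.0
1.7667 [449.7 142.6 263.5] f [ 0.8 -1.  -0.4] 88.13403299506751 0.0 q [ 0.25 -0.13  2.02 -0.    1.25  1.72]
[ 0.1206 -0.2913  0.2086] [0.0001 0.0001 0.0001]
```

```bash
python3 -m crank '[[0.035,-0.08,0.03,0,0,0,1],[0.07,-0.16,0.06,0,0,0,1],[0.1,-0.23,0.09,0,0,0,1],[0.12,-0.28,0.12,0,0,0,1],[0.12,-0.29,0.12,0,0,0,1]]'; python3 -m crank '[[0,0,0,0,0,0,1],[0,0,0,0,0,0,1],[0,0,0,0,0,0,1],[0,0,0,0,0,0,1],[0,0,0,0,0,0,1]]';  python3 go.py 485.5 263.5 80 .104 0
python3 - <<'E'
from h import *
from workcell import camera
o=[]
for n,u,v in(('top',170,195),('side',220,245)):
    i=camera(n)['pixels'][v:v+120,u:u+100,::-1];o.append(cv2.resize(i,(400,480),interpolation=cv2.INTER_CUBIC))
cv2.imwrite('pics/a.png',np.hstack(o))
E
```

```text
clock: 2.18
ee_pos: [484.7, 263.3, 212.4]
eef_rot: [0.999, 0.053, -0.002, 0.0]
ft_force: [-0.6, 0.8, -0.2]
finger_gap: 88.4
grasp_force: 0.0
clock: 2.6
ee_pos: [486.0, 259.9, 216.6]
eef_rot: [0.999, 0.051, 0.001, -0.0]
ft_force: [-0.1, 0.6, -0.3]
finger_gap: 88.2
grasp_force: 0.0
2.6 [486.  259.9 216.6] f [-0.1  0.6 -0.3] 88.21794442372314 0.0 q [ 0.45  0.06  1.92 -0.    1.15  1.91]
[-0.0008 -0.0089  0.3415] [-0.0001 -0.0006 -0.0008]
```

View pics/a.png

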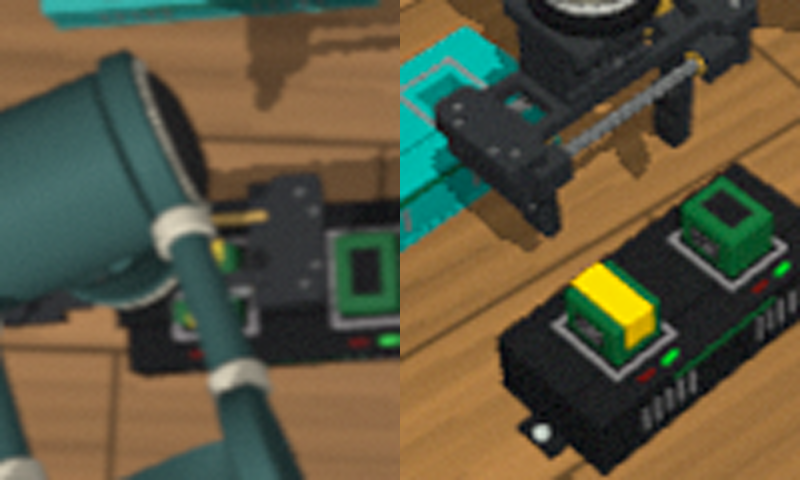

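The hand is over the taped head with its fingers along the charger's y axis. Both views look right, so I'm going down.

```bash
python3 -m crank '[[0,-0.008,0.06,0,0,0,1],[0,-0.008,0.12,0,0,0,1],[0,-0.008,0.18,0,0,0,1],[0,-0.008,0.23,0,0,0,1],[0,-0.008,0.26,0,0,0,1]]'; python3 -m crank '[[0,0,0.02,0,0,0,1],[0,0,0.04,0,0,0,1],[0,0,0.06,0,0,0,1],[0,0,0.065,0,0,0,1],[0,0,0.065,0,0,0,1]]';  python3 go.py 485.5 263.5 81 .104 0
python3 - <<'E'
from h import *
from workcell import camera
o=[]
for n,u,v in(('top',170,195),('side',220,245)):
    i=camera(n)['pixels'][v:v+120,u:u+100,::-1];o.append(cv2.resize(i,(400,480),interpolation=cv2.INTER_CUBIC))
cv2.imwrite('pics/b.png',np.hstack(o))
E
```

```text
clock: 3.12
ee_pos: [484.2, 263.1, 109.5]
eef_rot: [0.999, 0.052, -0.001, 0.001]
ft_force: [-0.5, -0.2, 0.2]
finger_gap: 87.9
grasp_force: 0.0
clock: 3.53
ee_pos: [485.4, 264.1, 85.6]
eef_rot: [0.999, 0.052, -0.0, 0.0]
ft_force: [0.1, 0.8, 0.3]
finger_gap: 88.0
grasp_force: 0.0
3.5333 [485.4 264.1  85.6] f [0.1 0.8 0.3] 87.97079612710169 0.0 q [0.45 0.21 2.03 0.   0.9  1.92]
[-0.      0.0014  0.0115] [ 0.      0.0001 -0.0002]
```

View pics/b.png

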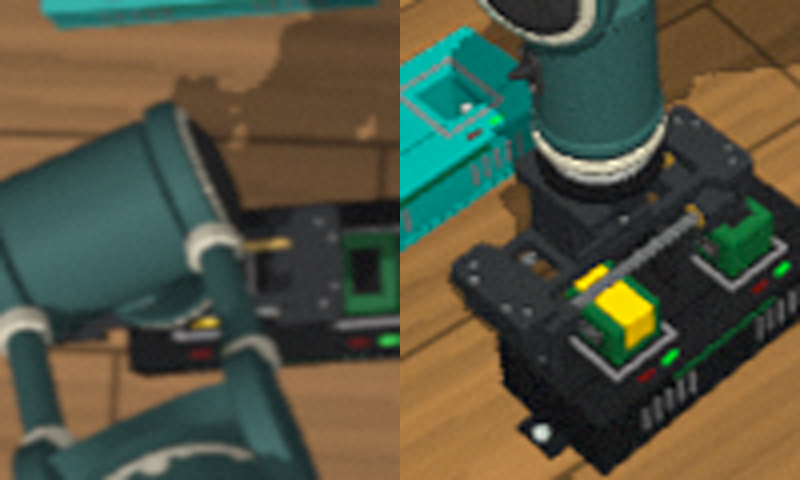

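The fingers straddle the taped head at (610,320) in the crop and are clear of the other battery. I'll go down 4 mm and grip.

```bash
python3 -m crank '[[0,0,0.005,0,0,0,1],[0,0,0.01,0,0,0,0.6],[0,0,0.01,0,0,0,0.2],[0,0,0.01,0,0,0,0],[0,0,0.01,0,0,0,-0.2]]' 50;python3 -m crank '[[0,0,0,0,0,0,-0.4],[0,0,0,0,0,0,-0.4],[0,0,0,0,0,0,-0.4],[0,0,0,0,0,0,-0.4],[0,0,0,0,0,0,-0.4]]' 50;python3 -m crank '[[0,0,0,0,0,0,-0.4],[0,0,0,0,0,0,-0.4],[0,0,0,0,0,0,-0.4],[0,0,0,0,0,0,-0.4],[0,0,0,0,0,0,-0.4]]' 50
```

```text
clock: 4.05
ee_pos: [485.4, 264.1, 81.8]
eef_rot: [0.999, 0.052, 0.0, -0.0]
ft_force: [0.2, -0.2, -0.0]
finger_gap: 63.5
grasp_force: 0.0
clock: 4.47
ee_pos: [485.4, 264.1, 81.8]
eef_rot: [0.999, 0.052, 0.0, 0.0]
ft_force: [0.0, -0.1, 0.6]
finger_gap: 39.6
grasp_force: 50.0
clock: 4.88
ee_pos: [485.4, 264.0, 81.8]
eef_rot: [0.999, 0.052, 0.0, 0.0]
ft_force: [-0.4, 0.0, 1.4]
finger_gap: 39.3
grasp_force: 50.0
```

```bash
python3 -m crank '[[0,0,-0.006,0,0,0,-0.4],[0,0,-0.012,0,0,0,-0.4],[0,0,-0.018,0,0,0,-0.4],[0,0,-0.024,0,0,0,-0.4],[0,0,-0.03,0,0,0,-0.4]]' 50;python3 -m crank '[[0,0,-0.02,0,0,0,-0.4],[0,0,-0.04,0,0,0,-0.4],[0,0,-0.06,0,0,0,-0.4],[0,0,-0.08,0,0,0,-0.4],[0,0,-0.1,0,0,0,-0.4]]' 50;python3 -m crank '[[0,0,-0.05,0,0,0,-0.4],[0,0,-0.1,0,0,0,-0.4],[0,0,-0.16,0,0,0,-0.4],[0,0,-0.22,0,0,0,-0.4],[0,0,-0.27,0,0,0,-0.4]]' 50;python3 -m crank '[[0,0,-0.05,0,0,0,-0.4],[0,0,-0.09,0,0,0,-0.4],[0,0,-0.1,0,0,0,-0.4],[0,0,-0.1,0,0,0,-0.4],[0,0,-0.1,0,0,0,-0.4]]' 50
```

```text
clock: 5.3
ee_pos: [484.2, 263.7, 93.2]
eef_rot: [0.999, 0.052, -0.001, 0.0]
ft_force: [-1.0, 0.4, -7.4]
finger_gap: 39.9
grasp_force: 50.0
clock: 5.72
ee_pos: [486.4, 264.5, 136.1]
eef_rot: [0.999, 0.052, 0.001, -0.001]
ft_force: [-0.1, -0.4, -1.9]
finger_gap: 39.5
grasp_force: 50.0
clock: 6.13
ee_pos: [485.9, 264.3, 244.9]
eef_rot: [0.999, 0.052, 0.001, -0.001]
ft_force: [0.4, 0.2, -1.3]
finger_gap: 39.3
grasp_force: 50.0
clock: 6.55
ee_pos: [485.2, 264.0, 281.7]
eef_rot: [0.999, 0.052, 0.0, -0.0]
ft_force: [0.2, 0.5, -2.4]
finger_gap: 39.4
grasp_force: 50.0
```

```bash
python3 go.py 450 -200 285 .171 0
```

```text
6.55 [485.2 264.  281.7] f [ 0.2  0.5 -2.4] 39.402445602925276 49.99983999878168 q [0.45 0.02 1.85 0.   1.27 1.92]
[-0.2077  1.1446 -0.0084] [-0.0001 -0.0001 -0.0321]
```

```bash
python3 -m crank '[[-0.004,0.02,0,0,0,-0.006,-0.4],[-0.012,0.06,0,0,0,-0.012,-0.4],[-0.022,0.12,0,0,0,-0.018,-0.4],[-0.033,0.18,0,0,0,-0.026,-0.4],[-0.044,0.24,0,0,0,-0.032,-0.4]]' 50;python3 -m crank '[[-0.014,0.06,0,0,0,0,-0.4],[-0.028,0.12,0,0,0,0,-0.4],[-0.042,0.18,0,0,0,0,-0.4],[-0.056,0.24,0,0,0,0,-0.4],[-0.07,0.3,0,0,0,0,-0.4]]' 50;python3 -m crank '[[-0.014,0.06,0,0,0,0,-0.4],[-0.028,0.12,0,0,0,0,-0.4],[-0.042,0.18,0,0,0,0,-0.4],[-0.056,0.24,0,0,0,0,-0.4],[-0.07,0.3,0,0,0,0,-0.4]]' 50; python3 go.py 450 -200 285 .171 0
```

```text
clock: 6.97
ee_pos: [476.6, 165.7, 279.6]
eef_rot: [0.996, 0.086, -0.002, 0.0]
ft_force: [-0.0, 0.6, -2.3]
finger_gap: 39.5
grasp_force: 50.0
clock: 7.38
ee_pos: [469.3, 42.6, 279.8]
eef_rot: [0.996, 0.085, -0.002, -0.0]
ft_force: [-0.1, 0.3, -1.2]
finger_gap: 39.7
grasp_force: 50.0
clock: 7.8
ee_pos: [462.2, -80.2, 279.8]
eef_rot: [0.996, 0.085, -0.002, -0.0]
ft_force: [0.3, -0.7, -2.1]
finger_gap: 39.4
grasp_force: 50.0
7.8 [462.2 -80.2 279.8] f [ 0.3 -0.7 -2.1] 39.448050590221634 50.000668689608574 q [-0.23 -0.14  2.    0.    1.28  1.18]
[-0.0809  0.2899 -0.0132] [-0.0006  0.0014 -0.0001]
```

```bash
python3 -m crank '[[-0.016,0.06,0,0,0,0,-0.4],[-0.036,0.12,0,0,0,0,-0.4],[-0.052,0.18,0,0,0,0,-0.4],[-0.066,0.24,-0.005,0,0,0,-0.4],[-0.08,0.29,-0.01,0,0,0,-0.4]]' 50; python3 go.py 474.4 -210.1 265.3 .171 .37
```

```text
clock: 8.22
ee_pos: [450.3, -200.1, 283.6]
eef_rot: [0.996, 0.085, -0.002, -0.001]
ft_force: [-0.3, -0.7, -2.1]
finger_gap: 39.5
grasp_force: 50.0
8.2167 [ 450.3 -200.1  283.6] f [-0.3 -0.7 -2.1] 39.514889184830814 50.00055016949773 q [-0.47 -0.1   1.96 -0.    1.29  0.93]
[0.0552 0.0348 0.0455] [-0.0008  0.1781 -0.0006]
```

```bash
python3 -m crank '[[0,0.01,0.01,0,0.035,0,-0.4],[0.01,0.02,0.02,0,0.07,0,-0.4],[0.02,0.03,0.03,0,0.105,0,-0.4],[0.03,0.034,0.04,0,0.14,0,-0.4],[0.04,0.034,0.045,0,0.178,0,-0.4]]' 50;python3 -m crank '[[0,0,0,0,0,0,-0.4],[0,0,0,0,0,0,-0.4],[0,0,0,0,0,0,-0.4],[0,0,0,0,0,0,-0.4],[0,0,0,0,0,0,-0.4]]' 50; python3 go.py 474.4 -210.1 265.3 .171 .37
python3 - <<'E'
from h import *
from workcell import camera
o=[]
for n,u,v in(('top',365,170),('side',330,140)):
    c=camera(n);pickle.dump(c,open(n+'_f.pkl','wb'))
    i=c['pixels'][v:v+90,u:u+80,::-1];i=cv2.resize(i,(400,450),interpolation=cv2.INTER_CUBIC);i=cv2.convertScaleAbs(i,alpha=1.3,beta=20)
    for k in range(0,80,10):cv2.putText(i,str(u+k),(k*5,9),0,.3,(0,255,255))
    for k in range(0,90,10):cv2.putText(i,str(v+k),(0,k*5+4),0,.3,(0,255,255))
    o.append(i)
cv2.imwrite('pics/f.png',np.hstack(o))
E
```

```text
clock: 8.63
ee_pos: [468.9, -209.6, 265.4]
eef_rot: [0.979, 0.083, 0.185, -0.017]
ft_force: [-0.1, 0.7, -1.7]
finger_gap: 39.8
grasp_force: 50.0
clock: 9.05
ee_pos: [470.3, -209.6, 268.1]
eef_rot: [0.979, 0.084, 0.184, -0.016]
ft_force: [0.2, 0.2, -2.1]
finger_gap: 39.7
grasp_force: 50.0
9.05 [ 470.3 -209.6  268.1] f [ 0.2  0.2 -2.1] 39.719734014165944 49.999892860651016 q [-0.63 -0.22  2.13  0.32  0.99  0.63]
[0.0067 0.0029 0.0102] [ 0.     -0.0011  0.0004]
```

View pics/f.png

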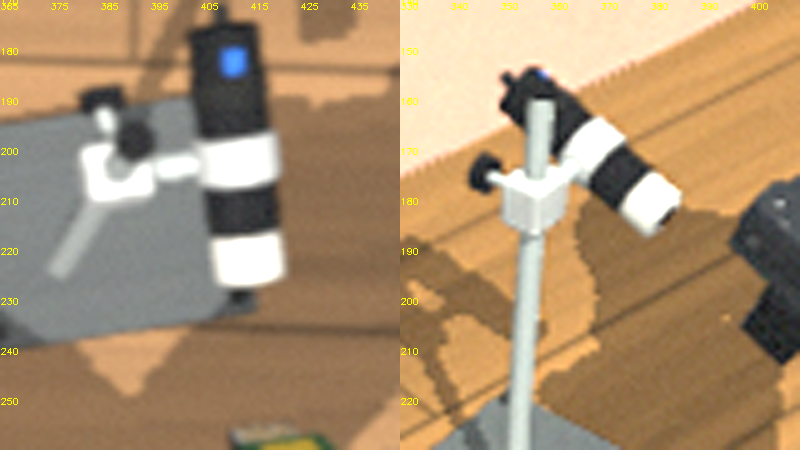

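The battery head is just entering the top crop at (420,257). I need a larger crop, with the predicted stem corners and viewing point marked.

Run:
```python
from h import *
from scipy.spatial.transform import Rotation as R
from workcell import observe
s=observe();Rt=R.from_quat(s['eef_rot']).as_matrix();xb=Rt[:,0];yb=-Rt[:,1];zb=-Rt[:,2];o0=s['ee_pos']-74.8*zb
p=np.load('ps.npy');t=.37;o=[]
for n,u,v in(('top',385,200),('side',365,165)):
    c=pickle.load(open(n+'_f.pkl','rb'));i=c['pixels'][v:v+100,u:u+66,::-1];i=cv2.resize(i,(396,600),interpolation=cv2.INTER_CUBIC);i=cv2.convertScaleAbs(i,alpha=1.5,beta=30)
    b=p[4:6] if n=='top' else p[6:8]*0+[-.85,-.6]
    def dot(X,col):
        q=(proj(n,X)[0]+(b if col==(0,0,255) else 0)-[u,v]+.5)*6-.5;cv2.circle(i,tuple(np.int32(q)),2,col,-1)
    for x in(-17,17):
        for y in(-14,14):
            for z in(0,45):dot(o0+x*xb+y*yb+z*zb,(255,0,255))
    for x in(-25,25):
        for y in(-20,20):
            for z in(45,80):dot(o0+x*xb+y*yb+z*zb,(255,255,0))
    for sx in(-55,-125):dot(ch(p,tube(t,sx))[0],(0,0,255))
    dot(o0+17*xb+14*zb,(0,255,0))
    for k in range(0,66,10):cv2.putText(i,str(u+k),(k*6,9),0,.3,(0,255,255))
    for k in range(0,100,10):cv2.putText(i,str(v+k),(0,k*6+4),0,.3,(0,255,255))
    o.append(i)
cv2.imwrite('pics/f2.png',np.hstack(o))
```

```text
(no output)
```

View pics/f2.png

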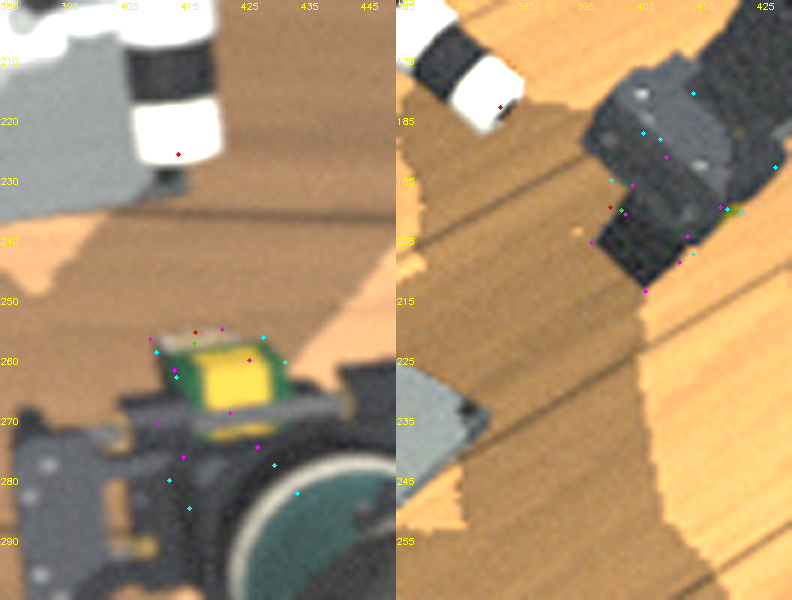

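In the top view the contact field, at (196,342), sits about 4 mm short of the marked viewing point. In the side view the stem's lower edge is parallel to the tube, at about 44°. One small correction, then settle.

```bash
python3 -m crank '[[0.002,0.001,0.002,0,0,0,-0.4],[0.004,0.002,0.004,0,0,0,-0.4],[0.006,0.003,0.006,0,0,0,-0.4],[0.008,0.003,0.008,0,0,0,-0.4],[0.01,0.003,0.008,0,0,0,-0.4]]' 50;python3 -m crank '[[0,0,0,0,0,0,-0.4],[0,0,0,0,0,0,-0.4],[0,0,0,0,0,0,-0.4],[0,0,0,0,0,0,-0.4],[0,0,0,0,0,0,-0.4]]' 50;python3 -m crank '[[0,0,0,0,0,0,-0.4],[0,0,0,0,0,0,-0.4],[0,0,0,0,0,0,-0.4],[0,0,0,0,0,0,-0.4],[0,0,0,0,0,0,-0.4]]' 50; python3 go.py 475.5 -210.1 265.5 .171 .37
python3 - <<'E'
from h import *
from workcell import camera
p=np.load('ps.npy');o=[]
for n,u,v in(('top',385,200),('side',365,150)):
    c=camera(n);i=c['pixels'][v:v+100,u:u+66,::-1];i=cv2.resize(i,(396,600),interpolation=cv2.INTER_CUBIC);i=cv2.convertScaleAbs(i,alpha=1.5,beta=30)
    b=p[4:6] if n=='top' else np.array([-.85,-.6])
    for sx in(-55,-125):cv2.circle(i,tuple(np.int32((proj(n,ch(p,tube(.37,sx))[0])[0]+b-[u,v]+.5)*6)),2,(0,0,255),-1)
    o.append(i)
cv2.imwrite('pics/g.png',np.hstack(o))
E
```

```text
clock: 9.57
ee_pos: [474.7, -210.0, 266.0]
eef_rot: [0.979, 0.084, 0.184, -0.016]
ft_force: [0.2, 0.4, -2.4]
finger_gap: 39.5
grasp_force: 50.0
clock: 9.98
ee_pos: [474.7, -210.1, 266.2]
eef_rot: [0.979, 0.084, 0.185, -0.016]
ft_force: [0.0, 0.2, -2.4]
finger_gap: 39.8
grasp_force: 50.0
clock: 10.4
ee_pos: [474.7, -210.1, 266.2]
eef_rot: [0.979, 0.084, 0.185, -0.016]
ft_force: [0.1, 0.4, -2.2]
finger_gap: 39.8
grasp_force: 50.0
10.4 [ 474.7 -210.1  266.2] f [ 0.1  0.4 -2.2] 39.78702351445793 50.000028256326914 q [-0.62 -0.21  2.12  0.32  0.98  0.63]
[0.0012 0.0004 0.0024] [ 0.0001 -0.0014 -0.0001]
```

View pics/g.png

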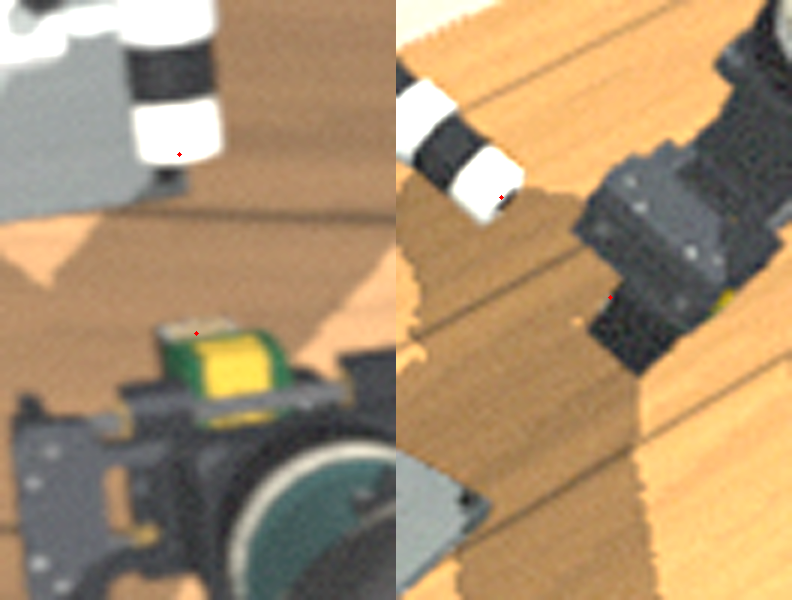

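In the top view the contact field, at (196,330), is on the marked viewing point. In the side view the contacts are about 4 mm from it, at around (620,293) against (610,297). The arm is still, so I'm handing in.

```bash
python3 -c "
from workcell import finish_job
print(finish_job())"
```

```text
the job is handed in; nothing more can be done
None
```

I pulled the taped battery from its bay and handed the job in with the gripper holding it still in front of the microscope, stem down and contacts facing the lens, about 4 mm from the viewing point by my camera estimate; no verdict came back.

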